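# Open the touch-latch medicine cupboard with a fingertip

## Robot

A 7-joint arm with a two-finger parallel gripper is mounted at the origin on the work surface. World frame = base frame: x ahead of the robot, y to its left, z up, the work surface at z = 0. Lengths are in m, angles in rad, forces in N, time in s.
With the tool pointing down it reaches from about 0.425 to 0.925 m from the base axis. Payload 6.8 kg.
Tool frame: the origin (TCP) lies at the very end of the fingers, on their centre line; the grasp point (between the pads) lies 19 mm behind it; z points along the fingers, x is the direction in which the jaws open and shut, and the axes are right-handed (so a half turn about z gives the same grasp; the last joint's range is limited). The gripper opens to 85 mm and grips with 20 to 120 N. Pads are 22 mm wide; open, the fingers measure 114 mm over their backs; the gripper's body (76 mm by 85 mm) begins 54 mm behind the grasp point. The pads swing forward as they close: fully open they stand 13 mm farther back than shut.
Start: joints at [-1.262, 0.477, 0.022, 1.555, -0.011, 1.109, -0.083], TCP at [0.273, 0.617, 0.231] pointing down, gripper open.
Joint ranges: [-2.96, 2.96], [-0.34, 2.1], [-1.41, 1.46], [0.24, 2.44], [-1.37, 4.51], [0.17, 1.92], [-2.96, 2.96]. Speed limits (rad/s): [2.39, 2.39, 3.14, 3.14, 3.14, 3.14, 3.14].

## Interface

Orientations are given as a unit quaternion [w, x, y, z].
In Python, from cell import robot gives the robot as it stands. The module is installed in compiled form; this text tells all that it offers.
- The arm moves only by the tool apply_moves, never from a script. Its argument "targets" is a list of rows, each a list of 4 numbers: the shift along the tool's x, y, z in m, then the turn about the tool's z in degrees. A call has 1 to 12 rows; each row is the pose to reach, as a shift and turn from the pose commanded when the call began, along the tool's axes at that moment; what a row does not reach only later rows make up. A row lasts 1/12 s, in which the tool goes at most 41.7 mm and 7.16 degrees, less where a joint would pass 70% of its speed; a pose out of reach is approached as far as the arm can. A call with a gripper value outside its range is refused whole. "gripper" is the opening, from 0 (shut) to 1 (fully open), set as the call begins (left out, the last holds). The fingers move at their own pace and stop on an object; the grip force is fixed at half the most. Time passes only in rows, so rows that repeat a pose let the fingers close. It gives the time, the measured TCP pose, the force and the opening at its end, in the units of the state.
- robot.get_obs(): the state, without advancing time (a new reading comes with each control period).
- robot.capture(name): name is "scene" or "top"; returns the picture (480x640x3 uint8, red, green, blue); there is no depth.
- robot.get_calibration(name): a dict with "fov_y" (degrees; the focal length in pixels is half the picture's height over the tangent of half this angle, whatever the lens; pixels are square), "cx", "cy" (the principal point, pixels), "world_from_camera" (4x4, takes a point from camera to world coordinates). Camera axes: x right, y up, looking along -z (the intrinsics and any distortion apply to the point x, -y, -z); pixel columns grow to the right and rows downward; lengths in m; the calibration is good to about 2 mm. A picture is of the moment at which its call begins. get_calibration takes no time and is no camera call.
- robot.close_job(): hands the job in, once; it reports no verdict.
The state is a dict: "t": time; "joints": joint angles; "qd": joint speeds; "effort": joint torques, N m; "position": TCP position; "tcp_rot": TCP orientation; "force": force on the tool from outside, world axes, zero at the start; "wrist_torque": the same for the moment, N m; "gripper_width": finger opening in m.
Only numpy, scipy, OpenCV 4.12 (cv2) and the standard library are available. Lean on these libraries where they do the work, as an engineer would, in place of code of your own. Each camera call takes 0.05 s, during which the arm holds its last target.

## Task

Open the handleless medicine cupboard with a fingertip: press its door in at the round push mark until the catch lets go, and take the finger away so that the door springs ajar by itself. Then reach behind the door's free edge and push it wide open, about square to the cupboard, and leave it standing so. Never pinch the door between the fingers, and leave the bottles and the steel pot standing where they are.

Things in the scene. Friction and masses are not known exactly. Their poses are not given: they have to be found in the camera images.
- cupboard: Bench-top medicine cupboard, white box 160 deep x 220 wide x 240 mm high, fixed to the steel bench; its place and turn vary. Origin: centre of its underside. Local x points out of its back (door on its -x side, carcass front at x = -80 mm), +y is its hinge side, -y its free (catch) side, z up. Once let go, the catch does not take hold again.
- door (a joint): Turn of the door about its upright hinge, rad: 0 = shut on the catch, negative = pressed in (stop at -0.026), grows as it opens towards the cupboard's local -x, stop at 1.75. Pressed past -0.02 the catch lets go; as the finger retreats a spring pushes the door ajar to about 0.3 within 1 s. The shut door cannot be pulled open. Slight hinge friction holds the open door where it is left.
- push_mark (a point): Centre of the round push mark (pale disc, black rim, 24 mm) on the door's outer surface, upper corner at the free edge: 205 mm above the bench, 24 mm from the free edge, 194 mm from the hinge line. Pressing it in about 4 mm (8 to 10 N) frees the catch; stop at 5 mm. Moves with the door; the door's axes: x into the door, square to it; y along it towards the hinge; z up.
- free_edge (a point): Point on the inner corner of the door's upright free edge, 205 mm above the bench, 218 mm from the hinge line; door's axes. The door is 16 mm thick (outer face 16 mm to -x), 218 mm wide, 4 to 238 mm above the bench, top edge free. Shut, its inner surface stands 6 mm before the carcass; ajar, this edge is about 60 mm farther out.
- hinge_line (a point): Point on the upright hinge line, 205 mm above the bench, at the inner corner of the door's hinge edge, with the door's axes. Seen from above, the door opens clockwise.
- door_face: Pale green face plate of the door, 212 x 228 x 2 mm, on its outer side. Origin: foot of the hinge line at bench height, with the door's axes.
- door_panel: Grey door panel 218 x 234 x 14 mm behind the face plate: the door's edges and inner surface. Origin: foot of the hinge line at bench height; door's axes. Inside, a metal striker stands 36 mm out of it 184 mm from the hinge line and a sprung plunger bears on it 159 mm from the hinge line, both 90 to 140 mm above the bench; higher up the inner surface is clear.
- red_bottle: Red squeeze bottle with black nozzle cap and paper label, 55 mm across, 160 mm high, loose, upright. Origin: centre of its underside. Leave alone.
- yellow_bottle: Yellow squeeze bottle with black nozzle cap and paper label, 55 mm across, 160 mm high, loose, upright. Origin: centre of its underside. Leave alone.
- white_bottle: White plastic bottle with white cap and blue label, 55 mm across, 156 mm high, loose, upright. Origin: centre of its underside. Leave alone.
- steel_pot: Small steel bowl, 80 mm across, 42 mm high, loose. Origin: centre of its underside. Leave alone.

How it is judged:
By the outcome, as a careful person would: the job done as asked, in the order asked, and still so for the second after the job is handed in, with the robot touching nothing.
It also fails if it takes over 51 s, if anything falls off the work surface, if the arm or the gripper's body presses on something with over 40 N, if the wrist force passes 120 N, or if a joint passes its speed limit or range.

## Working session

There is one attempt and no reset: what is moved stays moved. The work goes in short steps, Python scripts to look and compute and a tool call to move; the robot and the scene stay as the last step left them, time stands still between calls to the robot, and variables do not carry over. Pictures are saved under pics/ and viewed, and the job is handed in when it is done.

Besides the shell and the picture viewer there is one more tool, called after "Emit:" as name(argument=value, ...), one argument or row to a line, values as JSON. apply_moves: Moves the arm, as the interface text tells. Its arguments: {"type":"object","properties":{"targets":{"type":"array"},"gripper":{"type":"number"}},"required":["targets"]}

```bash
mkdir -p pics
python3 - <<'E'
from cell import robot
import cv2,numpy as np
print(robot.get_obs())
for n in("scene","top"):
    im=robot.capture(n); cv2.imwrite(f"pics/{n}0.png",im[:,:,::-1]); print(n,robot.get_calibration(n))
E
```

```text
{'t': 0.0, 'joints': array([-1.26208285,  0.47779789,  0.02236389,  1.55644946, -0.01150782,
        1.10929065, -0.08306909]), 'qd': array([-8.34868914e-04,  5.12299551e-04, -1.87649819e-03,  2.49884445e-04,
       -6.38956438e-05, -8.17728805e-04, -6.49920886e-04]), 'effort': array([-4.72390366e-05, -5.96447754e+01,  1.60719652e+00, -2.81209069e+01,
        1.22158119e-02,  9.30874347e-03,  1.46178877e-05]), 'position': array([0.27305986, 0.61666005, 0.2303285 ]), 'tcp_rot': array([ 5.52376957e-04,  8.38099762e-01,  5.45516236e-01, -7.21194957e-04]), 'force': array([-0.31086372,  0.13871749,  0.17798966]), 'wrist_torque': array([-0.01021489,  0.06040964,  0.01787831]), 'gripper_width': 0.08540474315025844}
scene {'fov_y': 54.14342035880323, 'cx': 320.66707861969763, 'cy': 238.75438862581444, 'world_from_camera': array([[ 0.14421959, -0.9427264 ,  0.30077841,  0.90238867],
       [ 0.98954298,  0.13810894, -0.04160054, -0.04719637],
       [-0.00232226,  0.30363278,  0.9527863 ,  1.21753749],
       [ 0.        ,  0.        ,  0.        ,  1.        ]])}
top {'fov_y': 50.943545456019464, 'cx': 316.3556165785073, 'cy': 233.04325068699038, 'world_from_camera': array([[-0.01880614,  0.98763922, -0.155612  ,  0.39513039],
       [-0.99982236, -0.01838109,  0.00417005,  0.00784333],
       [ 0.00125819,  0.15566278,  0.98780945,  1.23735018],
       [ 0.        ,  0.        ,  0.        ,  1.        ]])}
```

View pics/scene0.png

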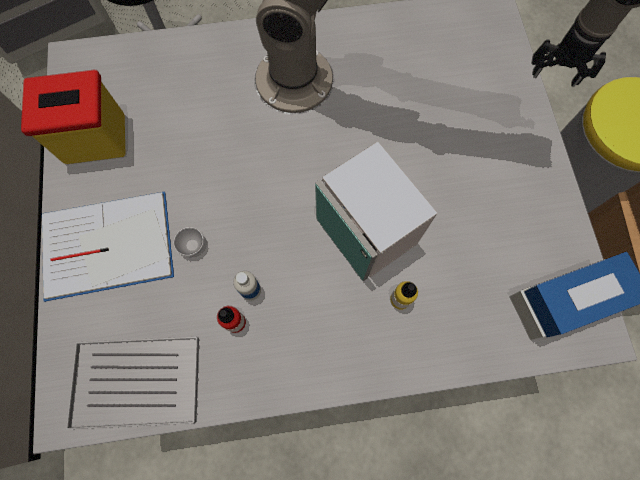

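View pics/top0.png

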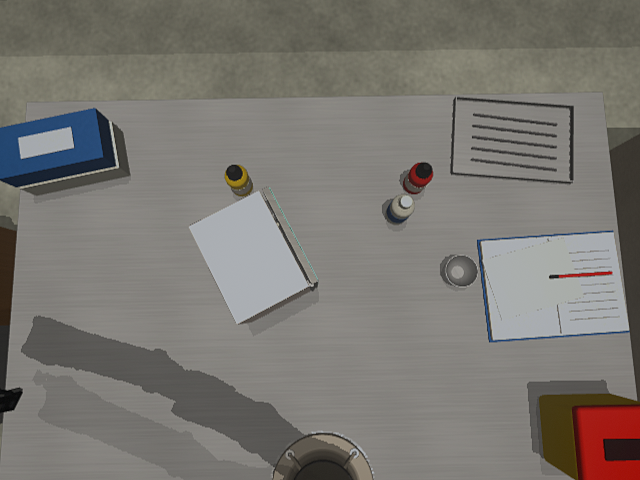

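Run:
```python
import cv2
a=cv2.imread("pics/scene0.png")[130:310,300:450];cv2.imwrite("pics/s_c.png",cv2.resize(a,None,fx=3.3,fy=3.3,interpolation=cv2.INTER_CUBIC)[:600])
a=cv2.imread("pics/top0.png")[155:335,180:330];cv2.imwrite("pics/t_c.png",cv2.resize(a,None,fx=3.3,fy=3.3,interpolation=cv2.INTER_CUBIC)[:600])
```

```text
(no output)
```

View pics/s_c.png

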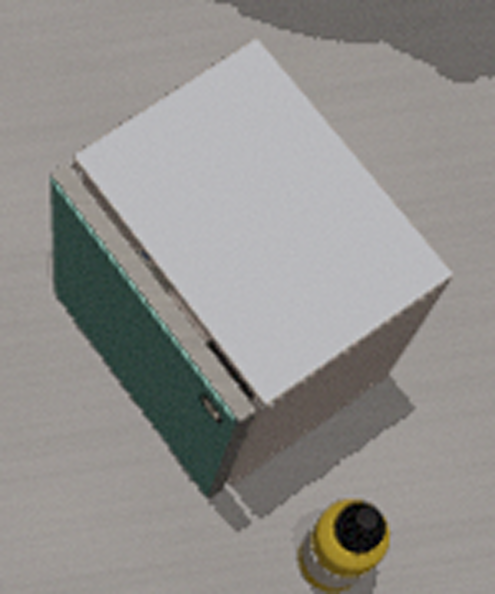

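View pics/t_c.png

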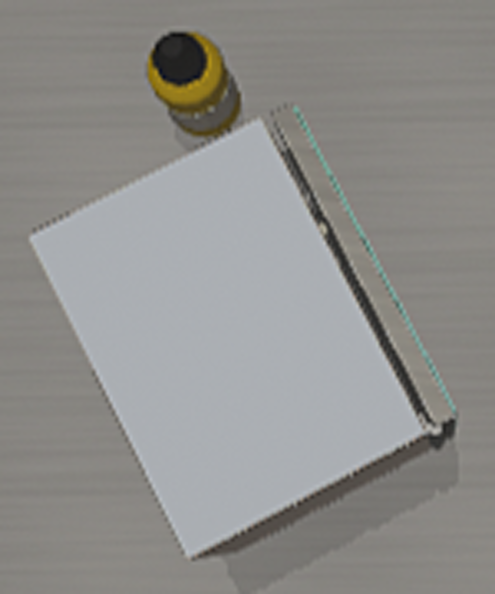

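```bash
cat > h.py <<'E'
import numpy as np
from scipy.optimize import least_squares
from cell import robot
C={n:robot.get_calibration(n) for n in("scene","top")}
def proj(n,p):
    c=C[n];T=np.linalg.inv(c["world_from_camera"]);p=np.atleast_2d(p)
    q=p@T[:3,:3].T+T[:3,3]; f=240/np.tan(np.radians(c["fov_y"]/2))
    return np.c_[c["cx"]+f*q[:,0]/-q[:,2], c["cy"]-f*q[:,1]/-q[:,2]]
def back(n,uv,z):
    return least_squares(lambda s:(proj(n,[s[0],s[1],z])[0]-uv),[.6,0]).x
def L2W(P,l):
    l=np.atleast_2d(l);c,s=np.cos(P[2]),np.sin(P[2])
    return np.c_[P[0]+c*l[:,0]-s*l[:,1],P[1]+s*l[:,0]+c*l[:,1],l[:,2]]
E
python3 - <<'E'
from h import *
s=np.array([[258,38],[75,155],[450,275],[267,405]])/3.3+[300,130]
t=np.array([[190,558],[428,432],[30,235],[262,118]])/3.3+[180,155]
# order: back-hinge, front-hinge, back-free, front-free
l=np.array([[.08,.11,.24],[-.08,.11,.24],[.08,-.11,.24],[-.08,-.11,.24]])
f=lambda P:np.r_[(proj("scene",L2W(P,l))-s).ravel(),(proj("top",L2W(P,l))-t).ravel()]
r=least_squares(f,[.6,.15,1.2]);P=r.x;print(P,r.fun.reshape(-1,2).round(1))
for n,a in(("scene",s),("top",t)):
    print(n,[back(n,u,.24).round(4) for u in a], least_squares(lambda P:(proj(n,L2W(P,l))-a).ravel(),P).x)
m=L2W(P,[[-.102,.109-.194,.205],[-.102,-.109,.238],[-.102,.109,.238]])
print(m);print(((proj("scene",m)-[300,130])*3.3).round(),((proj("top",m)-[180,155])*3.3).round())
print("yaw",np.degrees(P[2]))
for nm,a,b in(("yel",(407,289),(236,172)),("red",(227,314),(425,169)),("wht",(242,278),(406,201))):
  print(nm,back("scene",a,.155),back("top",b,.155))
print("pot",back("scene",(189,240),.04),back("top",(461,270),.04))
E
```

```text
[0.50943575 0.13971614 2.0370228 ] [[-0.7 -0.6]
 [-1.2 -0.2]
 [ 0.9 -0.4]
 [-1.  -0.1]
 [-0.7  0.2]
 [-0.  -0.1]
 [-0.9 -0.4]
 [-0.  -1.1]]
scene [array([0.3771, 0.163 ]), array([0.4481, 0.0215]), array([0.5724, 0.2584]), array([0.6441, 0.1199])] [0.51032388 0.14069067 2.03517078]
top [array([0.3756, 0.1605]), array([0.447 , 0.0187]), array([0.5709, 0.2588]), array([0.6413, 0.1176])] [0.50875998 0.13891982 2.03819848]
[[ 6.31214687e-01  8.68115985e-02  2.05000000e-01]
 [ 6.52653189e-01  9.76000477e-02  2.38000000e-01]
 [ 4.57920130e-01 -3.95032279e-04  2.38000000e-01]]
[[209. 408.]
 [236. 423.]
 [ 46. 173.]] [[317. 146.]
 [295. 100.]
 [460. 413.]]
yaw 116.71280941954339
yel [0.71548455 0.17782998] [0.70591163 0.17879329]
red [ 0.71293091 -0.2360557 ] [ 0.70504791 -0.24057336]
wht [ 0.6349011  -0.19468136] [ 0.63323729 -0.19501407]
pot [ 0.48384064 -0.33910465] [ 0.48834769 -0.33962906]
```

Emit:
apply_moves(
  targets=[
    [0, 0, -0.04, 0],
    [0, 0, -0.08, 0],
    [0, 0, -0.12, 0],
    [0, 0, -0.13, 0],
    [-0.02, 0.03, -0.13, 5],
    [-0.04, 0.06, -0.13, 10],
    [-0.06, 0.093, -0.13, 15],
    [-0.08, 0.124, -0.13, 20],
    [-0.1, 0.156, -0.13, 25],
    [-0.12, 0.187, -0.13, 30],
    [-0.14, 0.218, -0.13, 35],
    [-0.16, 0.249, -0.13, 39.4],
  ],
  gripper=0,
)

```text
t: 1.1
position: [0.4367, 0.3683, 0.361]
tcp_rot: [0.0, 0.973, 0.229, -0.0]
force: [0.2, -0.0, 0.3]
gripper_width: -0.0001
```

```bash
cat >> h.py <<'E'
from scipy.spatial.transform import Rotation as R
P=np.array([.50944,.13972,2.03702])
def st(goal=None,yaw=None):
    o=robot.get_obs();q=o["tcp_rot"];M=R.from_quat(np.r_[q[1:],q[0]]).as_matrix()
    c,s=np.cos(P[2]),np.sin(P[2]);d=o["position"][:2]-P[:2]
    print("t",round(o["t"],2),"pos",o["position"].round(4),"local",np.round([c*d[0]+s*d[1],-s*d[0]+c*d[1]],4),"xaxis deg",np.degrees(np.arctan2(M[1,0],M[0,0])).round(2),"tilt",M[:,2].round(3),"F",o["force"].round(1),"w",round(o["gripper_width"],4),"j",o["joints"].round(2))
    if goal is not None: print("shift",(M.T@(np.array(goal)-o["position"])).round(4))
E
python3 -c "
from h import *
st([.658,.033,.36])"
```

```text
t 1.1 pos [0.4367 0.3683 0.361 ] local [ 0.2368 -0.0378] xaxis deg 26.47 tilt [-0. -0. -1.] F [ 0.2 -0.   0.3] w -0.0001 j [-1.02  0.21  0.25  1.65 -0.05  1.29 -0.29]
shift [0.0486 0.3987 0.001 ]
```

Emit:
apply_moves(
  targets=[
    [0.005, 0.035, 0, 0],
    [0.009, 0.07, 0, 0],
    [0.013, 0.105, 0, 0],
    [0.018, 0.14, 0, 0],
    [0.022, 0.175, 0, 0],
    [0.026, 0.21, 0, 0],
    [0.03, 0.245, 0, 0],
    [0.034, 0.28, 0, 0],
    [0.039, 0.315, 0, 0],
    [0.043, 0.35, 0, 0],
    [0.049, 0.385, 0, 0],
    [0.049, 0.4, 0, 0],
  ],
)

```text
t: 2.1
position: [0.6613, 0.0295, 0.3605]
tcp_rot: [0.001, 0.974, 0.229, -0.0]
force: [-1.0, -0.5, -0.4]
gripper_width: 0.0004
```

Emit:
apply_moves(
  targets=[
    [0, 0, 0.03, 0],
    [0, 0, 0.06, 0],
    [0, 0, 0.09, 0],
    [0, 0, 0.12, 0],
    [0, 0, 0.15, 0],
    [0, 0, 0.163, 0],
    [0, 0, 0.163, 0],
    [0, 0, 0.163, 0],
  ],
)

```text
t: 2.77
position: [0.6599, 0.0349, 0.1985]
tcp_rot: [0.0, 0.973, 0.231, -0.0]
force: [0.3, 0.2, 0.7]
gripper_width: -0.0
```

Run:
```python
from h import *
import cv2
st([.6312,.0868,.197])
for n in("scene","top"):
    im=robot.capture(n)[:,:,::-1]; cv2.imwrite(f"pics/{n}1.png",cv2.resize(im[100:350,150:500] if n=="scene" else im[100:350,150:500],None,fx=2.2,fy=2.2,interpolation=cv2.INTER_CUBIC))
```

```text
t 2.77 pos [0.6599 0.0349 0.1985] local [-0.1613 -0.0872] xaxis deg 26.72 tilt [-0.001 -0.    -1.   ] F [0.3 0.2 0.7] w -0.0 j [-0.44  0.51  0.42  1.65 -0.23  1.04  0.51]
shift [-0.0022 -0.0593  0.0015]
```

View pics/scene1.png

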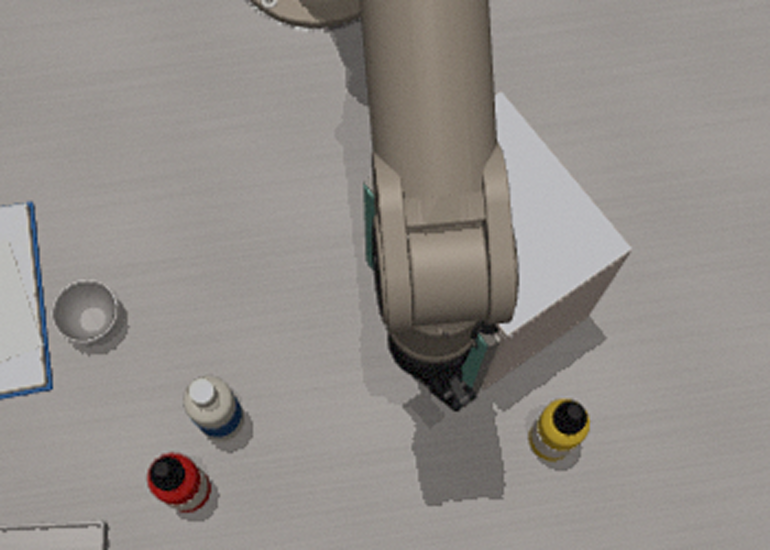

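View pics/top1.png

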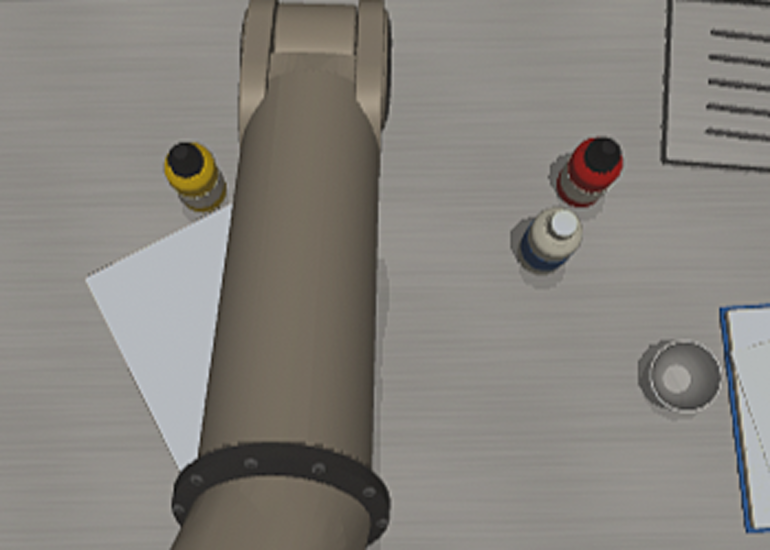

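Emit:
apply_moves(
  targets=[
    [0, -0.015, 0, 0],
    [-0.002, -0.03, 0, 0],
    [-0.002, -0.036, 0, 0],
    [-0.002, -0.04, 0, 0],
    [-0.002, -0.042, 0, 0],
    [-0.002, -0.043, 0, 0],
    [-0.002, -0.044, 0, 0],
    [-0.002, -0.044, 0, 0],
  ],
)

```text
t: 3.53
position: [0.6383, 0.0729, 0.1983]
tcp_rot: [0.0, 0.973, 0.231, 0.0]
force: [0.4, -0.2, 0.1]
gripper_width: 0.0002
```

Emit:
apply_moves(
  targets=[
    [0, -0.001, 0, 0],
    [0, -0.002, 0, 0],
    [0, -0.003, 0, 0],
    [0, -0.003, 0, 0],
    [0, -0.003, 0, 0],
  ],
)

```text
t: 3.95
position: [0.6368, 0.0759, 0.1982]
tcp_rot: [-0.0, 0.973, 0.231, -0.0]
force: [0.3, 0.6, -0.1]
gripper_width: 0.0003
```

Emit:
apply_moves(
  targets=[
    [0, -0.001, 0, 0],
    [0, -0.002, 0, 0],
    [0, -0.002, 0, 0],
    [0, -0.002, 0, 0],
  ],
)

```text
t: 4.28
position: [0.6359, 0.0779, 0.1983]
tcp_rot: [-0.0, 0.973, 0.231, 0.0]
force: [0.4, 0.2, 0.2]
gripper_width: 0.0002
```

```bash
python3 -c "
from h import *
st()"
```

```text
t 4.28 pos [0.6359 0.0779 0.1983] local [-0.1121 -0.0852] xaxis deg 26.73 tilt [-0.  0. -1.] F [0.4 0.2 0.2] w 0.0002 j [-0.52  0.47  0.41  1.7  -0.22  1.01  0.44]
```

Emit:
apply_moves(
  targets=[
    [0, -0.001, 0, 0],
    [0, -0.002, 0, 0],
    [0, -0.002, 0, 0],
    [0, -0.002, 0, 0],
  ],
)

```text
t: 4.62
position: [0.6355, 0.0784, 0.1984]
tcp_rot: [0.001, 0.973, 0.231, 0.0]
force: [3.0, -3.8, -2.2]
gripper_width: 0.0003
```

Emit:
apply_moves(
  targets=[
    [0, -0.001, 0, 0],
    [0, -0.002, 0, 0],
    [0, -0.002, 0, 0],
    [0, -0.002, 0, 0],
  ],
)

```text
t: 4.95
position: [0.6353, 0.0789, 0.1984]
tcp_rot: [0.002, 0.973, 0.23, 0.001]
force: [5.4, -6.7, -3.0]
gripper_width: 0.0001
```

Emit:
apply_moves(
  targets=[
    [0, -0.001, 0, 0],
    [0, -0.002, 0, 0],
    [0, -0.003, 0, 0],
    [0, -0.003, 0, 0],
    [0, -0.003, 0, 0],
  ],
)

```text
t: 5.37
position: [0.6342, 0.0817, 0.1984]
tcp_rot: [0.002, 0.973, 0.23, 0.001]
force: [6.8, -6.5, -4.4]
gripper_width: -0.0004
```

```bash
python3 -c "
from h import *
st()"
```

```text
t 5.37 pos [0.6342 0.0817 0.1984] local [-0.1079 -0.0853] xaxis deg 26.61 tilt [ 0.003 -0.002 -1.   ] F [ 6.8 -6.5 -4.4] w -0.0004 j [-0.53  0.47  0.41  1.7  -0.21  1.01  0.42]
```

Emit:
apply_moves(
  targets=[
    [0, -0.001, 0, 0],
    [0, -0.002, 0, 0],
    [0, -0.003, 0, 0],
    [0, -0.003, 0, 0],
    [0, -0.003, 0, 0],
  ],
)

```text
t: 5.78
position: [0.6336, 0.083, 0.1985]
tcp_rot: [0.002, 0.973, 0.23, 0.002]
force: [8.7, -9.1, -5.5]
gripper_width: -0.0
```

```bash
python3 -c "
from h import *
st()"
```

```text
t 5.78 pos [0.6336 0.083  0.1985] local [-0.1065 -0.0854] xaxis deg 26.55 tilt [ 0.005 -0.004 -1.   ] F [ 8.7 -9.1 -5.5] w -0.0 j [-0.53  0.47  0.41  1.7  -0.21  1.01  0.42]
```

Emit:
apply_moves(
  targets=[
    [0, 0.02, 0, 0],
    [0, 0.05, 0, 0],
    [0, 0.085, 0, 0],
    [0, 0.115, 0, 0],
    [0, 0.13, 0, 0],
    [0, 0.13, 0, 0],
    [0, 0.13, -0.03, 0],
    [0, 0.13, -0.06, 0],
    [0, 0.13, -0.09, 0],
    [0, 0.13, -0.11, 0],
    [0, 0.13, -0.11, 0],
    [0, 0.13, -0.11, 0],
  ],
)

```text
t: 6.78
position: [0.6902, -0.0274, 0.3096]
tcp_rot: [-0.001, 0.973, 0.232, 0.001]
force: [-0.3, -0.6, -1.4]
gripper_width: 0.0003
```

Run:
```python
from h import *
import cv2
st()
for n in("scene","top"):
    im=robot.capture(n)[:,:,::-1]; cv2.imwrite(f"pics/{n}2.png",cv2.resize(im[100:350,150:500],None,fx=2.2,fy=2.2,interpolation=cv2.INTER_CUBIC))
```

```text
t 6.78 pos [ 0.6902 -0.0274  0.3096] local [-0.2305 -0.0863] xaxis deg 26.84 tilt [ 0.002  0.002 -1.   ] F [-0.3 -0.6 -1.4] w 0.0003 j [-0.35  0.47  0.45  1.44 -0.21  1.27  0.59]
```

View pics/scene2.png

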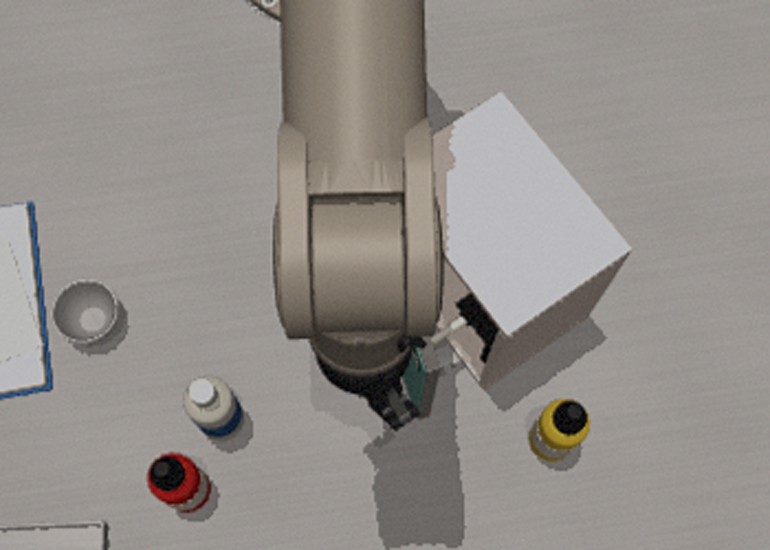

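View pics/top2.png

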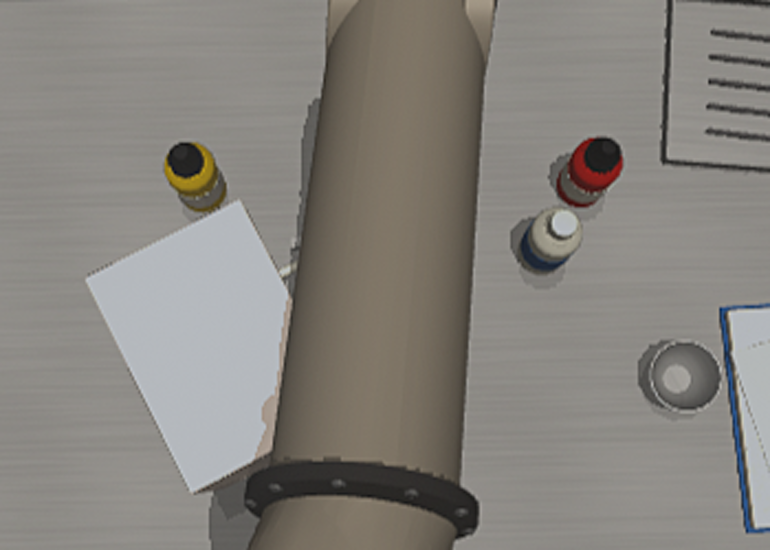

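Emit:
apply_moves(
  targets=[
    [0.03, 0, 0, 0],
    [0.06, 0, 0, 0],
    [0.069, -0.03, 0, 0],
    [0.069, -0.06, 0, 0],
    [0.069, -0.09, 0, 0],
    [0.069, -0.117, 0, 0],
    [0.069, -0.117, 0, 0],
    [0.069, -0.117, 0, 0],
  ],
)

```text
t: 7.55
position: [0.6974, 0.1095, 0.3064]
tcp_rot: [-0.001, 0.972, 0.233, -0.002]
force: [0.2, -1.0, -0.5]
gripper_width: 0.0002
```

Run:
```python
from h import *
import cv2
st()
for n in("scene",):
    im=robot.capture(n)[:,:,::-1]; cv2.imwrite(f"pics/{n}3.png",cv2.resize(im[150:320,280:450],None,fx=3.4,fy=3.4,interpolation=cv2.INTER_CUBIC))
for th in(.2,.25,.3,.35,.4):
    e=[[-.086-.218*np.sin(th)-k*np.cos(th),.109-.218*np.cos(th)+k*np.sin(th),.238] for k in(0,.016)]
    print(th,np.round(e,3).tolist(),((proj("scene",L2W(P,e))-[280,150])*3.4).round())
```

```text
t 7.55 pos [0.6974 0.1095 0.3064] local [-0.1115 -0.1543] xaxis deg 26.99 tilt [-0.003  0.001 -1.   ] F [ 0.2 -1.  -0.5] w 0.0002 j [-0.52  0.51  0.43  1.4  -0.21  1.29  0.39]
0.2 [[-0.129, -0.105, 0.238], [-0.145, -0.101, 0.238]] [[272. 386.]
 [249. 396.]]
0.25 [[-0.14, -0.102, 0.238], [-0.155, -0.098, 0.238]] [[256. 393.]
 [233. 401.]]
0.3 [[-0.15, -0.099, 0.238], [-0.166, -0.095, 0.238]] [[240. 398.]
 [216. 406.]]
0.35 [[-0.161, -0.096, 0.238], [-0.176, -0.09, 0.238]] [[224. 403.]
 [199. 409.]]
0.4 [[-0.171, -0.092, 0.238], [-0.186, -0.086, 0.238]] [[207. 407.]
 [182. 412.]]
```

View pics/scene3.png

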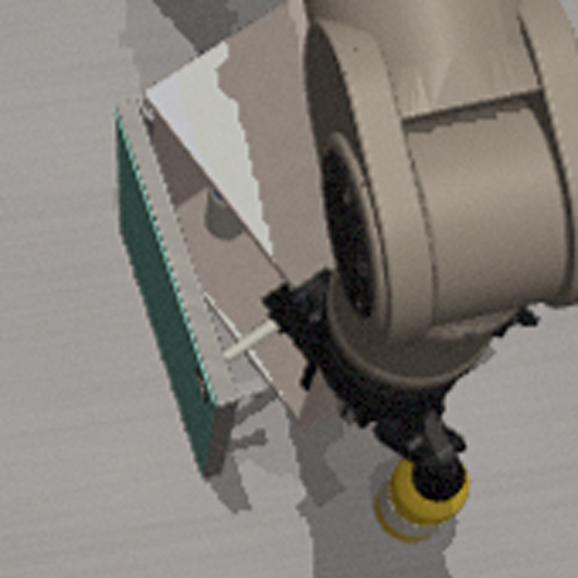

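Emit:
apply_moves(
  targets=[
    [0, 0, 0.03, 0],
    [0, 0, 0.06, 0],
    [0, 0, 0.09, 0],
    [0, 0, 0.108, 0],
    [0, 0, 0.108, 0],
    [-0.02, -0.001, 0.108, 0],
    [-0.04, -0.001, 0.108, 0],
    [-0.055, -0.001, 0.108, 0],
    [-0.065, -0.001, 0.108, 0],
    [-0.065, -0.001, 0.108, 0],
    [-0.065, -0.001, 0.108, 0],
  ],
)

```text
t: 8.52
position: [0.6412, 0.0773, 0.2013]
tcp_rot: [-0.0, 0.973, 0.231, 0.001]
force: [0.4, -0.6, -0.1]
gripper_width: -0.0005
```

Run:
```python
from h import *
st()
# arc: finger centre at radius r along door, offset d from inner face
r,d=.195,.024
for th in np.arange(.25,1.6,.1).tolist()+[1.5,1.57]:
    l=np.array([-.086-r*np.sin(th)+d*np.cos(th),.109-r*np.cos(th)-d*np.sin(th)])
    print(round(th,2),l.round(3))
```

```text
t 8.52 pos [0.6412 0.0773 0.2013] local [-0.115  -0.0896] xaxis deg 26.66 tilt [ 0.002  0.001 -1.   ] F [ 0.4 -0.6 -0.1] w -0.0005 j [-0.52  0.48  0.41  1.68 -0.22  1.02  0.44]
0.25 [-0.111 -0.086]
0.35 [-0.13  -0.082]
0.45 [-0.149 -0.077]
0.55 [-0.167 -0.07 ]
0.65 [-0.185 -0.061]
0.75 [-0.201 -0.05 ]
0.85 [-0.217 -0.038]
0.95 [-0.231 -0.024]
1.05 [-0.243 -0.009]
1.15 [-0.254  0.007]
1.25 [-0.263  0.025]
1.35 [-0.271  0.043]
1.45 [-0.277  0.062]
1.55 [-0.28   0.081]
1.5 [-0.279  0.071]
1.57 [-0.281  0.085]
```

```bash
cat > arc.py <<'E'
from h import *
import sys
a,b,n=map(float,sys.argv[1:4]);lag=float(sys.argv[4])
r,d=.195,.010
o=robot.get_obs();q=o["tcp_rot"];M=R.from_quat(np.r_[q[1:],q[0]]).as_matrix()
yaw0=np.degrees(np.arctan2(M[1,0],M[0,0]));st()
for th in np.linspace(a,b,int(n)):
    l=[-.086-r*np.sin(th)+d*np.cos(th),.109-r*np.cos(th)-d*np.sin(th),.2]
    s=M.T@(L2W(P,l)[0]-o["position"])
    # door-aligned x axis: 26.71deg - th
    tu=(yaw0-(26.71-np.degrees(th-lag)))
    print(round(th,3),[round(s[0],3),round(s[1],3),0,round(tu,0)])
E
python3 arc.py .25 .85 13 .25
```

```text
t 8.52 pos [0.6412 0.0773 0.2013] local [-0.115  -0.0896] xaxis deg 26.66 tilt [ 0.002  0.001 -1.   ] F [ 0.4 -0.6 -0.1] w -0.0005 j [-0.52  0.48  0.41  1.68 -0.22  1.02  0.44]
0.25 [np.float64(-0.007), np.float64(0.01), 0, np.float64(-0.0)]
0.3 [np.float64(-0.009), np.float64(0.019), 0, np.float64(3.0)]
0.35 [np.float64(-0.012), np.float64(0.029), 0, np.float64(6.0)]
0.4 [np.float64(-0.015), np.float64(0.038), 0, np.float64(9.0)]
0.45 [np.float64(-0.019), np.float64(0.047), 0, np.float64(11.0)]
0.5 [np.float64(-0.023), np.float64(0.056), 0, np.float64(14.0)]
0.55 [np.float64(-0.027), np.float64(0.064), 0, np.float64(17.0)]
0.6 [np.float64(-0.032), np.float64(0.073), 0, np.float64(20.0)]
0.65 [np.float64(-0.037), np.float64(0.081), 0, np.float64(23.0)]
0.7 [np.float64(-0.043), np.float64(0.089), 0, np.float64(26.0)]
0.75 [np.float64(-0.049), np.float64(0.097), 0, np.float64(29.0)]
0.8 [np.float64(-0.056), np.float64(0.104), 0, np.float64(31.0)]
0.85 [np.float64(-0.062), np.float64(0.111), 0, np.float64(34.0)]
```

Emit:
apply_moves(
  targets=[
    [-0.007, 0.01, 0, 0],
    [-0.009, 0.019, 0, 3],
    [-0.012, 0.029, 0, 6],
    [-0.015, 0.038, 0, 9],
    [-0.019, 0.047, 0, 11],
    [-0.023, 0.056, 0, 14],
    [-0.027, 0.064, 0, 17],
    [-0.032, 0.073, 0, 20],
    [-0.037, 0.081, 0, 23],
    [-0.043, 0.089, 0, 26],
    [-0.049, 0.097, 0, 29],
    [-0.056, 0.104, 0, 32],
  ],
)

```text
t: 9.52
position: [0.6378, -0.0412, 0.2004]
tcp_rot: [0.0, 0.999, -0.047, 0.0]
force: [0.5, 0.8, -0.9]
gripper_width: -0.0001
```

```bash
python3 arc.py .85 1.35 12 .2
python3 - <<'E'
from h import *
import cv2
im=robot.capture("scene")[:,:,::-1]; cv2.imwrite("pics/scene4.png",cv2.resize(im[100:350,150:500],None,fx=2.2,fy=2.2,interpolation=cv2.INTER_CUBIC))
E
```

```text
t 9.52 pos [ 0.6378 -0.0412  0.2004] local [-0.2193 -0.0334] xaxis deg -5.41 tilt [ 0.001 -0.    -1.   ] F [ 0.5  0.8 -0.9] w -0.0001 j [-0.44  0.5   0.57  1.71 -0.3   1.03  0.14]
0.85 [np.float64(-0.002), np.float64(0.009), 0, np.float64(5.0)]
0.895 [np.float64(-0.004), np.float64(0.017), 0, np.float64(8.0)]
0.941 [np.float64(-0.007), np.float64(0.026), 0, np.float64(10.0)]
0.986 [np.float64(-0.01), np.float64(0.034), 0, np.float64(13.0)]
1.032 [np.float64(-0.013), np.float64(0.042), 0, np.float64(16.0)]
1.077 [np.float64(-0.017), np.float64(0.05), 0, np.float64(18.0)]
1.123 [np.float64(-0.021), np.float64(0.058), 0, np.float64(21.0)]
1.168 [np.float64(-0.026), np.float64(0.066), 0, np.float64(23.0)]
1.214 [np.float64(-0.03), np.float64(0.073), 0, np.float64(26.0)]
1.259 [np.float64(-0.036), np.float64(0.081), 0, np.float64(29.0)]
1.305 [np.float64(-0.041), np.float64(0.087), 0, np.float64(31.0)]
1.35 [np.float64(-0.047), np.float64(0.094), 0, np.float64(34.0)]
```

View pics/scene4.png

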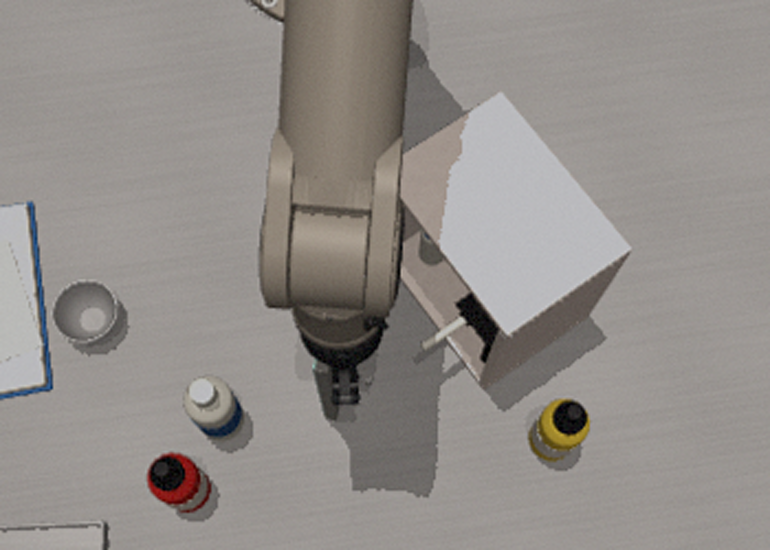

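Emit:
apply_moves(
  targets=[
    [-0.002, 0.009, 0, 4],
    [-0.004, 0.017, 0, 8],
    [-0.007, 0.026, 0, 10],
    [-0.01, 0.034, 0, 13],
    [-0.013, 0.042, 0, 16],
    [-0.017, 0.05, 0, 18],
    [-0.021, 0.058, 0, 21],
    [-0.026, 0.066, 0, 23],
    [-0.03, 0.073, 0, 26],
    [-0.036, 0.081, 0, 29],
    [-0.041, 0.087, 0, 31],
    [-0.047, 0.094, 0, 34],
  ],
)

```text
t: 10.57
position: [0.5814, -0.1302, 0.2004]
tcp_rot: [-0.0, 0.942, -0.337, 0.0]
force: [0.6, 1.1, -0.1]
gripper_width: -0.0004
```

```bash
python3 arc.py 1.36 1.54 10 .2
python3 - <<'E'
from h import *
import cv2
for n in("scene","top"):
    im=robot.capture(n)[:,:,::-1]; cv2.imwrite(f"pics/{n}5.png",cv2.resize(im[100:350,150:500],None,fx=2.2,fy=2.2,interpolation=cv2.INTER_CUBIC))
E
```

```text
t 10.57 pos [ 0.5814 -0.1302  0.2004] local [-0.2735  0.057 ] xaxis deg -39.35 tilt [ 0. -0. -1.] F [ 0.6  1.1 -0.1] w -0.0004 j [-0.44  0.46  0.74  1.82 -0.36  1.   -0.23]
1.36 [np.float64(0.0), np.float64(0.002), 0, np.float64(0.0)]
1.38 [np.float64(-0.0), np.float64(0.006), 0, np.float64(2.0)]
1.4 [np.float64(-0.001), np.float64(0.009), 0, np.float64(3.0)]
1.42 [np.float64(-0.002), np.float64(0.013), 0, np.float64(4.0)]
1.44 [np.float64(-0.003), np.float64(0.017), 0, np.float64(5.0)]
1.46 [np.float64(-0.004), np.float64(0.021), 0, np.float64(6.0)]
1.48 [np.float64(-0.005), np.float64(0.025), 0, np.float64(7.0)]
1.5 [np.float64(-0.006), np.float64(0.028), 0, np.float64(8.0)]
1.52 [np.float64(-0.007), np.float64(0.032), 0, np.float64(10.0)]
1.54 [np.float64(-0.008), np.float64(0.036), 0, np.float64(11.0)]
```

View pics/scene5.png

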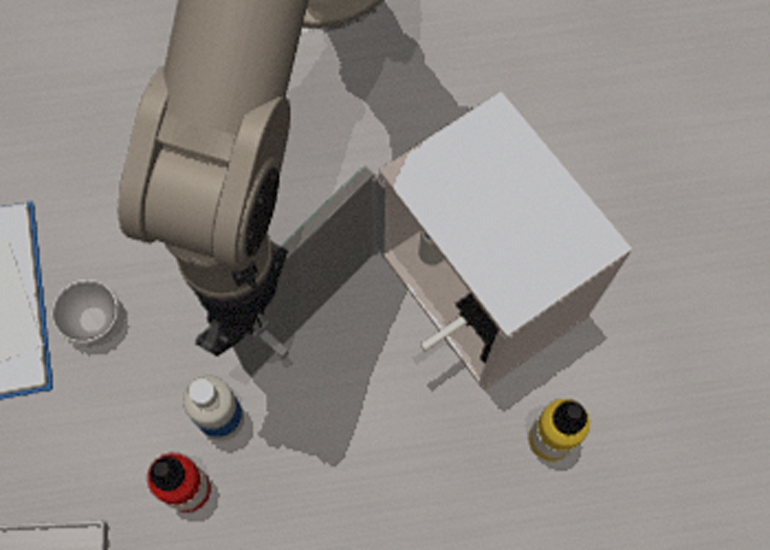

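View pics/top5.png

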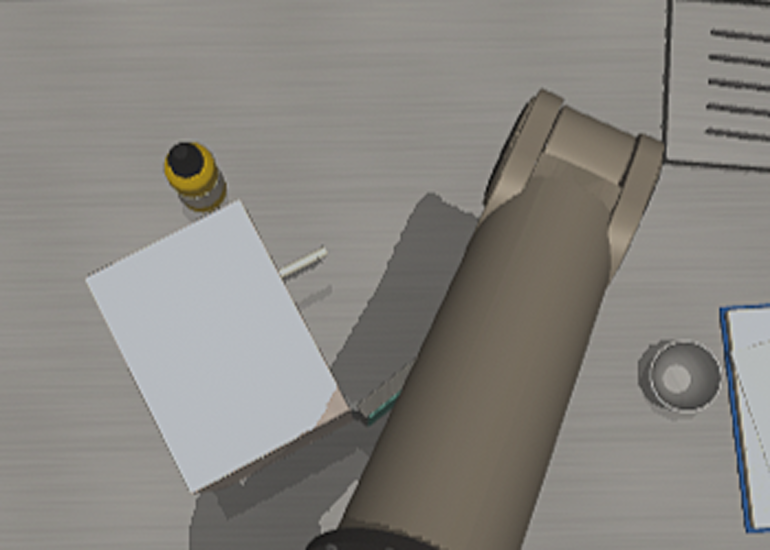

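Emit:
apply_moves(
  targets=[
    [0, 0.004, 0, 0],
    [0, 0.008, 0, 2],
    [-0.001, 0.011, 0, 3],
    [-0.002, 0.015, 0, 4],
    [-0.003, 0.018, 0, 5],
    [-0.004, 0.021, 0, 6],
    [-0.005, 0.024, 0, 7],
    [-0.006, 0.026, 0, 8],
    [-0.006, 0.027, 0, 8],
    [-0.006, 0.028, 0, 8],
    [-0.006, 0.028, 0, 8],
  ],
)

```text
t: 11.58
position: [0.5592, -0.1475, 0.2003]
tcp_rot: [0.0, 0.916, -0.401, -0.0]
force: [-0.5, -0.9, -1.0]
gripper_width: 0.0003
```

Run:
```python
from h import *
import cv2
st()
im=robot.capture("scene")[:,:,::-1]; cv2.imwrite("pics/scene6.png",cv2.resize(im[150:320,220:390],None,fx=3.4,fy=3.4,interpolation=cv2.INTER_CUBIC))
for th in(1.3,1.4,1.5,1.6,1.7):
    e=[[-.086-r*np.sin(th)-k*np.cos(th),.109-r*np.cos(th)+k*np.sin(th),z] for r in(0,.12,.218) for k in(0,.016) for z in(.238,.004)]
    print(th,((proj("scene",L2W(P,e))-[220,150])*3.4).round().tolist())
```

```text
t 11.58 pos [ 0.5592 -0.1475  0.2003] local [-0.2789  0.0847] xaxis deg -47.27 tilt [-0.  0. -1.] F [-0.5 -0.9 -1. ] w 0.0003 j [-0.44  0.44  0.79  1.86 -0.37  0.99 -0.32]
1.3 [[339.0, 98.0], [340.0, 221.0], [320.0, 84.0], [325.0, 209.0], [222.0, 228.0], [244.0, 330.0], [203.0, 213.0], [228.0, 318.0], [122.0, 339.0], [162.0, 423.0], [103.0, 323.0], [147.0, 411.0]]
1.4 [[339.0, 98.0], [340.0, 221.0], [322.0, 83.0], [326.0, 208.0], [209.0, 216.0], [233.0, 320.0], [192.0, 200.0], [219.0, 307.0], [98.0, 317.0], [142.0, 405.0], [81.0, 300.0], [128.0, 391.0]]
1.5 [[339.0, 98.0], [340.0, 221.0], [324.0, 81.0], [328.0, 206.0], [197.0, 203.0], [223.0, 310.0], [182.0, 186.0], [211.0, 295.0], [76.0, 293.0], [124.0, 385.0], [62.0, 275.0], [112.0, 370.0]]
1.6 [[339.0, 98.0], [340.0, 221.0], [326.0, 80.0], [329.0, 205.0], [186.0, 190.0], [214.0, 298.0], [174.0, 171.0], [204.0, 282.0], [58.0, 267.0], [109.0, 363.0], [45.0, 248.0], [99.0, 347.0]]
1.7 [[339.0, 98.0], [340.0, 221.0], [328.0, 79.0], [331.0, 204.0], [178.0, 175.0], [207.0, 286.0], [167.0, 155.0], [198.0, 269.0], [42.0, 240.0], [96.0, 340.0], [32.0, 219.0], [87.0, 323.0]]
```

View pics/scene6.png

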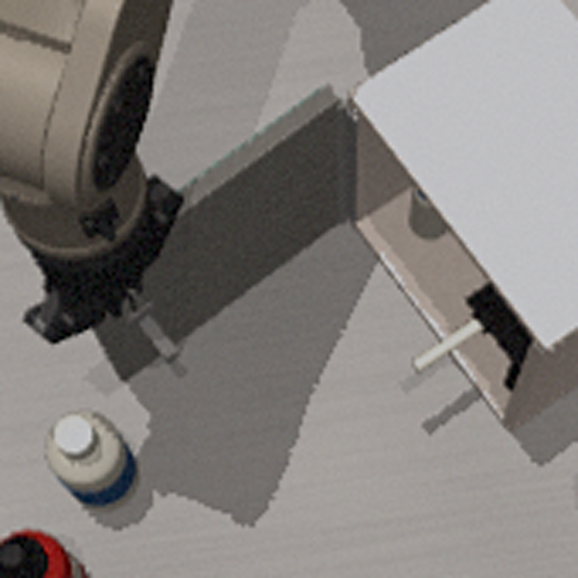

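Emit:
apply_moves(
  targets=[
    [0, 0.003, 0, 0],
    [-0.001, 0.006, 0, 1],
    [-0.001, 0.008, 0, 2],
    [-0.001, 0.008, 0, 2],
    [-0.001, 0, 0, 2],
    [0, -0.02, 0, 2],
    [0, -0.045, 0, 2],
    [0, -0.07, 0, 2],
    [0, -0.07, -0.03, 2],
    [0, -0.07, -0.07, 2],
    [0, -0.07, -0.11, 2],
    [0, -0.07, -0.14, 2],
  ],
)

```text
t: 12.63
position: [0.6118, -0.0998, 0.3434]
tcp_rot: [-0.0, 0.909, -0.417, 0.001]
force: [0.6, -0.3, -0.1]
gripper_width: 0.0001
```

Emit:
apply_moves(
  targets=[
    [0, -0.03, 0, 0],
    [0, -0.065, 0, 0],
    [0, -0.1, 0, 0],
    [0, -0.13, 0, 0],
    [0, -0.16, 0, 0],
    [0, -0.19, 0, 0],
    [0, -0.21, 0, 0],
    [0, -0.22, 0, 0],
    [0, -0.22, 0, 0],
    [0, -0.22, 0, 0],
  ],
)

```text
t: 13.47
position: [0.7776, 0.0441, 0.3394]
tcp_rot: [0.001, 0.909, -0.416, -0.0]
force: [-0.4, -0.6, 0.2]
gripper_width: -0.0
```

Run:
```python
from h import *
import cv2
st()
im=robot.capture("scene")[:,:,::-1]; cv2.imwrite("pics/scene7.png",cv2.resize(im[130:350,160:450],None,fx=2.7,fy=2.7,interpolation=cv2.INTER_CUBIC))
im=robot.capture("top")[:,:,::-1]; cv2.imwrite("pics/top7.png",cv2.resize(im[130:350,180:500],None,fx=2.5,fy=2.5,interpolation=cv2.INTER_CUBIC))
for th in(1.4,1.5,1.55,1.6,1.7):
    e=[[-.086-r*np.sin(th)-k*np.cos(th),.109-r*np.cos(th)+k*np.sin(th),z] for r,k,z in((.218,0,.238),(.218,0,.004),(.218,.016,.238))]
    print(th,((proj("scene",L2W(P,e))-[160,130])*2.7).round().tolist(),((proj("top",L2W(P,e))-[180,130])*2.5).round().tolist())
```

```text
t 13.47 pos [0.7776 0.0441 0.3394] local [-0.206  -0.1966] xaxis deg -49.22 tilt [-0.001 -0.001 -1.   ] F [-0.4 -0.6  0.2] w -0.0 j [-0.52  0.7   0.76  1.14 -0.46  1.47 -0.7 ]
1.4 [[240.0, 306.0], [275.0, 376.0], [226.0, 292.0]] [[545.0, 220.0], [507.0, 264.0], [557.0, 235.0]]
1.5 [[223.0, 286.0], [261.0, 360.0], [211.0, 272.0]] [[561.0, 242.0], [519.0, 281.0], [572.0, 258.0]]
1.55 [[215.0, 276.0], [254.0, 351.0], [204.0, 261.0]] [[568.0, 253.0], [525.0, 291.0], [578.0, 270.0]]
1.6 [[208.0, 266.0], [248.0, 342.0], [198.0, 251.0]] [[574.0, 265.0], [531.0, 301.0], [584.0, 283.0]]
1.7 [[196.0, 244.0], [238.0, 324.0], [188.0, 228.0]] [[586.0, 290.0], [540.0, 321.0], [593.0, 308.0]]
```

View pics/scene7.png

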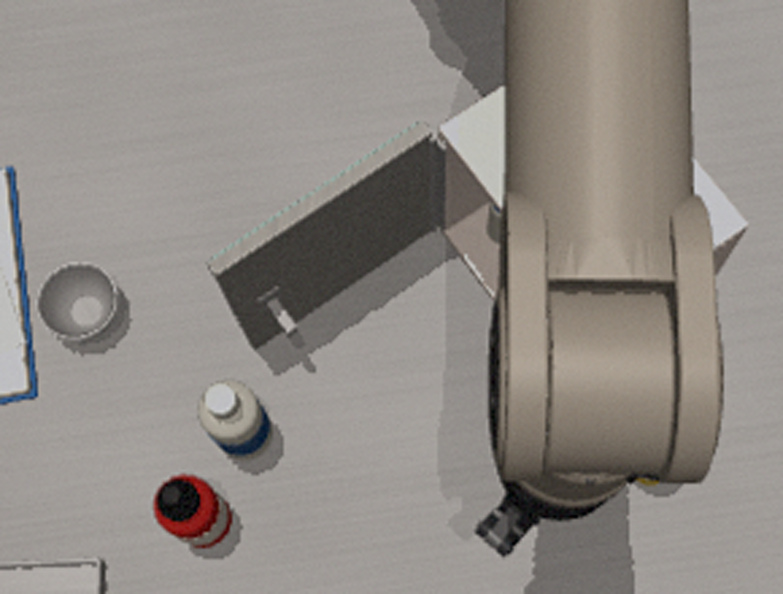

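View pics/top7.png

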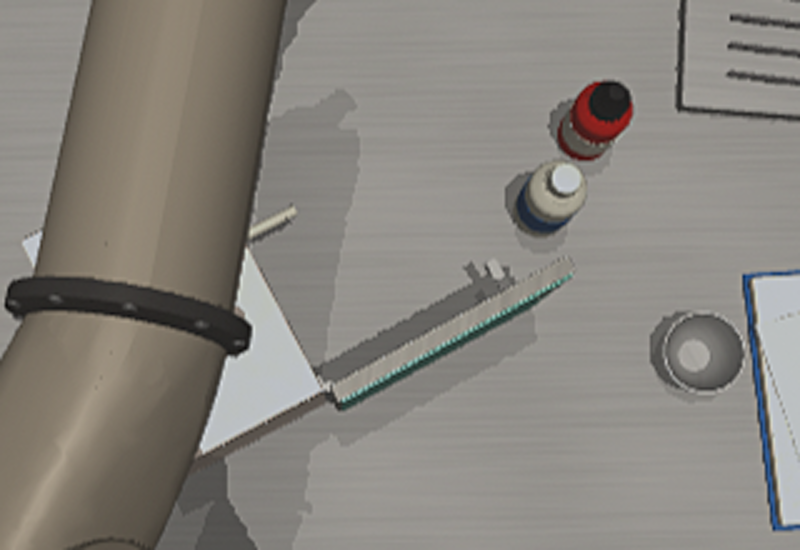

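The two pictures show the free corner at (215,272) in the scene view and (570,257) in the top view, which puts the door at about 1.56 rad. Pot, red and white bottles are unmoved, and the arm is clear.

```bash
python3 -c "
from cell import robot
print(robot.close_job())"
```

```text
the job is handed in; nothing more can be done
None
```

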